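# Push a slipped spirit level back up behind its foot stop

### The job

The spirit level has slipped down its parking stand: its top still lies on the backrest, but its foot has slid out onto the bench. Push the foot in, up the yellow ramp and over the stop strip, so that it drops behind the strip and the level leans steeply and squarely against the backrest by itself. Leave the loupe, the V anvil, the brass weight, the bottle and the marker alone.

Things in the scene. Friction and masses are not known exactly. Their poses are not given: they have to be found in the camera images.
- stand: Grey parking stand, fixed to the bench, 150 mm wide (its x). Origin on the bench top, under the middle of the foot pocket; z up; +y points out from the backrest, over stop and ramp, to the slipped foot. Backrest panel: outer face at y = -82 mm. Rear sill: y = -27 to -19 mm, 12 mm high. Foot pocket: y = -19 to +15 mm, its floor 4 mm high. Gussets and base plate reach back to y = -135 mm.
- stand_stop (a point): Middle of the top of the yellow stop strip, at y = 19 mm, z = 16 mm of the stand. The strip is 8 mm thick (y = 15 to 23 mm), its top 16 mm over the bench, as wide as the stand. From it the yellow ramp runs straight down to the bench at y = 75 mm.
- stand_edge (a point): Middle of the axis of the backrest's round black rubber top edge: 12 mm diameter, along the stand's x, at y = -86 mm, z = 144 mm of the stand (top 150 mm high). The level lies against it.
- level: Loose spirit level: aluminium bar, black end caps, three green vials, 280 mm long (its z), 40 wide (x), 14 thick (y), 0.2-0.42 kg. Origin: centre of the foot end face; +z runs to the top end; +y is the outer face with the vials. Foot starts on the bench 119 mm out along the stand's y, up to 25 mm off middle, turned up to 0.1 rad, bar 53 degrees from upright on the rubber edge, held by friction.
- level_top (a point): Centre of the level's top end face, 280 mm up from the foot.
- loupe: Bystander: black loupe, 39 mm wide, 32 mm high; origin at its underside.
- v_anvil: Bystander: black V anvil, 41 mm wide, 47 mm high; origin at its underside.
- weight_0: Bystander: brass-coloured knob weight, 38 mm wide, 28 mm high; origin at its underside.
- wipe_bottle: Bystander: white bottle with blue cap, standing between the marker and the loupe, 52 mm wide, 130 mm high; origin at its underside.
- marker: Bystander: red and white marker pen lying down, 135 mm long; origin at its underside.

How it is judged:
At the end, for the whole second after the job is handed in: Foot centre at y = -22 to +14 mm of the stand, under 13 mm high, within 70 mm of its middle; bar 0.28 to 0.65 rad from upright, top beyond y = -80 mm and within 90 mm of the middle, square to the stand within 0.25 rad, at rest (y of level in the frame of stand between -0.022 and 0.014 m and z of level in the frame of stand below 0.013 m and x of level in the frame of stand between -0.07 and 0.07 m and y of level_top in the frame of stand below -0.08 m and x of level_top in the frame of stand between -0.09 and 0.09 m and angle between level's own z axis and vertical between 0.28 and 0.65 rad and angle between the x axis of level and the x axis of stand, either way round below 0.25 rad and linear speed of level below 0.02 m/s and angular speed of level below 0.1 rad/s); the robot touches nothing.
It fails at once if a bystander (loupe, V anvil, weight, bottle, marker) is moved more than 30 mm (distance of any of loupe, v_anvil, weight_0, wipe_bottle, marker from where it was at the start of the episode above 0.03 m).
It also fails if it takes over 43 s, if anything falls off the work surface, if the arm or the gripper's body presses on something with over 40 N, if the wrist force passes 120 N, or if a joint passes its speed limit or range.

### The arm

A 7-joint arm with a two-finger parallel gripper is mounted at the origin on a cart in front of the work surface, level with it; the furniture and walls round the work are solid. World frame = base frame: x ahead of the robot, y to its left, z up, the work surface at z = 0. Lengths are in m, angles in rad, forces in N, time in s.
With the tool pointing down it reaches from about 0.425 to 0.8 m from the base axis. Payload 8.3 kg.
Tool frame: the origin (TCP) lies midway between the tips of the shut fingers; the grasp point (between the pads) lies 19 mm behind it (robot.hold_point_z is the x of the grasp point in the tool frame, in m); x points along the fingers, y is the direction in which the jaws open and shut, and the axes are right-handed (so a half turn about x gives the same grasp; the last joint's range is limited). The gripper opens to 85 mm and grips with 20 to 120 N. Pads are 22 mm wide; open, the fingers measure 114 mm over their backs; the gripper's body (76 mm by 85 mm) begins 54 mm behind the grasp point. The pads swing forward as they close: fully open they stand 13 mm farther back than shut.
Start: joints at [1.065, 0.383, 0.016, 1.37, -0.006, 1.388, -0.046], TCP at [0.268, -0.565, 0.231] pointing down, gripper open.
Joint ranges: [-2.95, 2.95], [-0.25, 2.06], [-1.52, 1.56], [0.18, 2.33], [-1.44, 4.58], [0.02, 2.06], [-3.01, 3.01]. Speed limits (rad/s): [2.39, 2.39, 3.01, 3.01, 3.14, 3.14, 3.14].

### API

Orientations are given as [roll, pitch, yaw] about the fixed x, y, z axes, in that order (R = Rz(yaw) Ry(pitch) Rx(roll)).
In Python, from plant import readout, snapshot, robot gives the robot as it stands. The module is installed in compiled form; this text tells all that it offers.
- The arm moves only by the tool carry_out, never from a script. Its argument "series" is a list of rows, each a list of 6 numbers: the shift along the world's x, y, z normalised to -1 to 1, where 1 is 0.3 m, then the turn, a rotation vector about the world's x, y, z normalised to -1 to 1, where 1 is 180 degrees. A call has 1 to 10 rows; each row is the pose to reach, as a shift and turn from the pose commanded when the call began, turning the shorter way round; what a row does not reach only later rows make up. A row lasts 1/12 s, in which the tool goes at most 41.7 mm and 7.16 degrees, less where a joint would pass 70% of its speed; a pose out of reach is approached as far as the arm can. A call with a number of a shift or a turn outside -1 to 1 is refused whole. A call with a gripper value outside its range is refused whole. "grip" is the opening, from 0 (shut) to 1 (fully open), set as the call begins (left out, the last holds). The fingers move at their own pace and stop on an object; "newtons" is the grip in N (left out, the last holds). Time passes only in rows, so rows that repeat a pose let the fingers close. It gives the time, the measured TCP pose, the force and the opening at its end, in the units of the state.
- readout.get_obs(): the state, without advancing time (a new reading comes with each control period).
- snapshot(name): name is "side" or "top"; returns a dict with "color" (420x560x3 uint8, red, green, blue), "depth" (420x560 float32, m along the optical axis (not along the pixel's ray), 0 where there is no reading), "mtx" (3x3 intrinsics, pixels), "cam_to_world" (4x4, takes a point from camera to world coordinates). Camera axes: x right, y down, z forward; pixel columns grow to the right and rows downward; lengths in m; the calibration is good to about 2 mm. A picture is of the moment at which its call begins.
- robot.job_done(): hands the job in, once; it reports no verdict.
The state is a dict: "clock": time; "joint_positions": joint angles; "qd": joint speeds; "joint_torque": joint torques, N m; "tcp_pos": TCP position; "ee_rot": TCP orientation; "contact_force": force on the tool from outside, world axes, zero at the start; "wrist_torque": the same for the moment, N m; "finger_gap": finger opening in m.
Only numpy, scipy, OpenCV 4.12 (cv2) and the standard library are available. Lean on these libraries where they do the work, as an engineer would, in place of code of your own. Each camera call takes 0.05 s, during which the arm holds its last target. There are 200 camera calls.

## Working session

There is one attempt and no reset: what is moved stays moved. The work goes in short steps, Python scripts to look and compute and a tool call to move; the robot and the scene stay as the last step left them, time stands still between calls to the robot, and variables do not carry over. Pictures are saved under pics/ and viewed, about 8 in all and at most 12, crops included, and the job is handed in when it is done.

Besides the shell and the picture viewer there is one more tool, called after "Request:" as name([rows], argument=value, ...), one row to a line, values as JSON. carry_out: Moves the arm, as the interface text tells. Scaled input: -1 to 1 covers 0.3 m each way for a shift and 180 degrees each way for a turn. Its arguments: {"type":"object","properties":{"series":{"type":"array"},"grip":{"type":"number"},"newtons":{"type":"number"}},"required":["series"]}

```bash
mkdir -p pics
cat > h.py <<'E'
import numpy as np, cv2
from plant import readout, snapshot, robot
def pts(s):
    d=s["depth"]; K=s["mtx"]; v,u=np.indices(d.shape)
    P=np.stack([(u-K[0,2])/K[0,0]*d,(v-K[1,2])/K[1,1]*d,d],-1)
    T=s["cam_to_world"]; W=P@T[:3,:3].T+T[:3,3]; W[d==0]=np.nan
    return W
E
python3 - <<'E'
from h import *
print(readout.get_obs())
for n in("side","top"):
    s=snapshot(n); cv2.imwrite(f"pics/{n}0.png",s["color"][:,:,::-1]); np.savez(f"{n}0.npz",**s)
    print(n,s["cam_to_world"].round(3).tolist(),s["mtx"].tolist())
E
```

```text
{'clock': 0.0, 'joint_positions': array([ 1.06511662,  0.38427444,  0.01638324,  1.37118327, -0.00632935,
        1.38819096, -0.04657853]), 'qd': array([ 2.14106833e-03,  1.22551237e-05, -2.52768302e-04, -1.69690390e-04,
       -6.59080995e-05, -2.00279194e-03,  4.03904892e-04]), 'joint_torque': array([-1.95100515e-04, -6.27592349e+01,  8.44483674e-01, -3.71819150e+01,
        1.66162552e-02,  1.42411067e-02,  2.36482680e-05]), 'tcp_pos': array([ 0.26759925, -0.56424656,  0.23024313]), 'ee_rot': array([-1.56416512,  1.56878887,  2.02017832]), 'contact_force': array([-0.54066543, -0.23582742,  0.21082877]), 'wrist_torque': array([-0.00468042, -0.02491069,  0.00512378]), 'finger_gap': 0.08556496493033651}
side [[-0.202, -0.675, 0.709, -0.434], [-0.979, 0.143, -0.143, 0.18], [-0.005, -0.724, -0.69, 1.063], [0.0, 0.0, 0.0, 1.0]] [[543.6944711596861, 0.0, 288.8466601310269], [0.0, 543.6944711596861, 209.5673013288275], [0.0, 0.0, 1.0]]
top [[-0.006, -0.993, 0.119, 0.339], [-1.0, 0.007, 0.008, -0.025], [-0.008, -0.119, -0.993, 1.637], [0.0, 0.0, 0.0, 1.0]] [[520.1657174427274, 0.0, 279.05726239070145], [0.0, 520.1657174427274, 208.5738238379309], [0.0, 0.0, 1.0]]
```

View pics/side0.png

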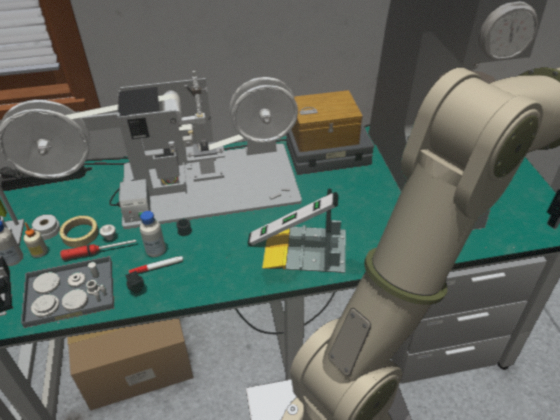

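View pics/top0.png

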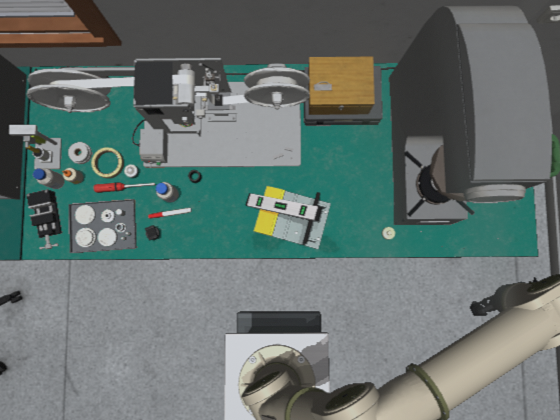

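The side view shows the level's foot at about (250,240) and its top at (335,200). In the top view the foot is at (250,200), the ramp's yellow patch at (268,200), the rubber edge from (319,192) to (307,243), the loupe at (195,176), the bottle at (165,190), and the marker at (170,212).

Run:
```python
from h import *
s=dict(np.load("top0.npz")); W=pts(s); c=s["color"]; hsv=cv2.cvtColor(c,cv2.COLOR_RGB2HSV)
roi=np.zeros(c.shape[:2],bool); roi[180:252,240:335]=1
y=roi&(hsv[...,0]>20)&(hsv[...,0]<32)&(hsv[...,1]>150)&(hsv[...,2]>120)
print("yellow n",y.sum()); r=cv2.minAreaRect(np.argwhere(y)[:,::-1].astype(np.float32)); print(r)
# cast px on plane
def cast(uv,z):
    K=s["mtx"];T=s["cam_to_world"];d=T[:3,:3]@np.array([(uv[0]-K[0,2])/K[0,0],(uv[1]-K[1,2])/K[1,1],1]);o=T[:3,3];return o+d*(z-o[2])/d[2]
for p in cv2.boxPoints(r): print(p,cast(p,0.0)[:2].round(4),cast(p,0.016)[:2].round(4))
# rubber: dark, high
b=roi&(c.max(2)<50)&(W[...,2]>0.125)&(W[...,2]<0.165)
q=W[b]; print("rubber",len(q))
q2=np.stack([q[:,0],q[:,1]],1).astype(np.float32); rr=cv2.minAreaRect(q2); print(rr, cv2.boxPoints(rr).round(4).tolist(), np.median(q[:,2]))
# level: 
l=roi&(W[...,2]>0.012)&(c.min(2)>190); print("bright",l.sum(), cv2.minAreaRect(W[l][:,:2].astype(np.float32)))
Z=W[...,2]
import sys
im=cv2.resize(c[170:260,180:340,::-1],None,fx=5,fy=5,interpolation=cv2.INTER_CUBIC); cv2.imwrite("pics/crop0.png",im)
for n,(u,v) in dict(loupe=(195,176),bottle=(165,190),mk0=(148,215),mk1=(190,210),anvil=(153,232),weight=(388,233)).items(): print(n,W[v,u].round(3))
# level points by plane: above line
for u in range(246,324,6): print(u,[tuple((W[v,u]*1000).round().astype(int)) for v in (200+ (u-250)//8,)], c[200+(u-250)//8,u])
```

```text
yellow n 579
((269.0143737792969, 210.35943603515625), (17.922109603881836, 47.14348602294922), 16.144338607788086)
[253.85239 230.50992] [0.4665 0.068 ] [0.4652 0.0671]
[266.96103 185.22556] [0.6108 0.0261] [0.6082 0.0256]
[284.17636 190.20895] [ 0.5944 -0.0286] [ 0.5919 -0.0286]
[271.06772 235.49332] [0.4504 0.0138] [0.4493 0.0134]
rubber 106
((0.4947214126586914, -0.09579091519117355), (0.030425982549786568, 0.1466783583164215), 74.3039321899414) [[0.41999998688697815, -0.09059999883174896], [0.5612000226974487, -0.13030000030994415], [0.5694000124931335, -0.10100000351667404], [0.42820000648498535, -0.06129999831318855]] 0.14928868337070045
bright 544 ((0.5112360119819641, -0.03058040142059326), (0.24362730979919434, 0.08282338827848434), 75.7422866821289)
loupe [0.642 0.255 0.004]
bottle [0.578 0.323 0.126]
mk0 [0.518 0.402 0.005]
mk1 [0.532 0.269 0.009]
anvil [0.461 0.378 0.037]
weight [ 0.453 -0.348  0.031]
246 [(np.int64(567), np.int64(93), np.int64(0))] [34 97 88]
252 [(np.int64(560), np.int64(72), np.int64(27))] [194 191 193]
258 [(np.int64(554), np.int64(53), np.int64(44))] [ 51 123  69]
264 [(np.int64(553), np.int64(34), np.int64(57))] [199 196 199]
270 [(np.int64(547), np.int64(15), np.int64(73))] [198 197 198]
276 [(np.int64(543), np.int64(-3), np.int64(82))] [33 55 38]
282 [(np.int64(537), np.int64(-22), np.int64(103))] [30 50 35]
288 [(np.int64(535), np.int64(-39), np.int64(113))] [202 200 202]
294 [(np.int64(530), np.int64(-57), np.int64(128))] [204 201 203]
300 [(np.int64(526), np.int64(-74), np.int64(136))] [169 165 169]
306 [(np.int64(521), np.int64(-91), np.int64(154))] [71 69 72]
312 [(np.int64(520), np.int64(-107), np.int64(165))] [205 203 204]
318 [(np.int64(515), np.int64(-124), np.int64(174))] [54 53 54]
```

View pics/crop0.png

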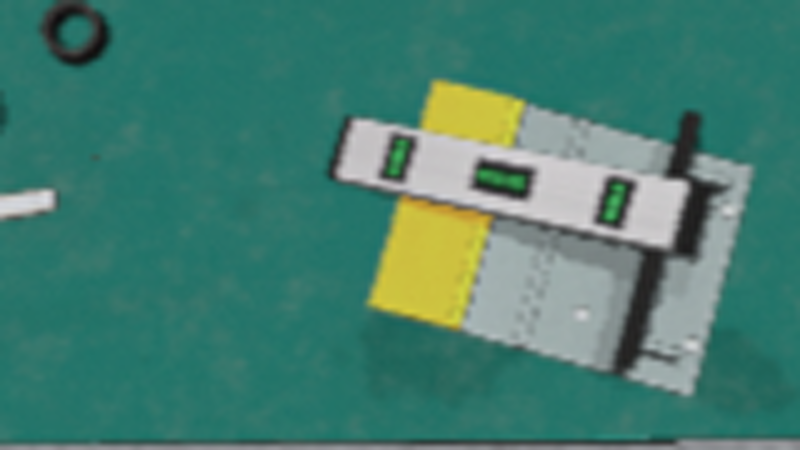

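Request:
carry_out([
  [0.1, 0.2, 0.27, 0, 0, 0.04],
  [0.34, 0.79, 0.27, 0, 0, 0.135],
  [0.34, 0.79, 0.27, 0, 0, 0.135],
  [0.34, 0.79, 0.27, 0, 0, 0.135],
  [0.34, 0.79, 0.27, 0, 0, 0.135],
  [0.34, 0.79, 0.27, 0, 0, 0.135],
  [0.34, 0.79, 0.27, 0, 0, 0.135],
  [0.34, 0.79, 0.27, 0, 0, 0.135],
], grip=0.12)

```text
clock: 0.77
tcp_pos: [0.3738, -0.3214, 0.3141]
ee_rot: [2.275, 1.568, 0.01]
contact_force: [0.2, -0.3, 0.1]
finger_gap: 0.0105
```

Request:
carry_out([
  [0.34, 0.79, 0, 0, 0, 0.135],
  [0.34, 0.79, 0, 0, 0, 0.135],
  [0.34, 0.79, 0, 0, 0, 0.135],
  [0.34, 0.79, 0, 0, 0, 0.135],
  [0.34, 0.79, 0, 0, 0, 0.135],
  [0.34, 0.79, 0, 0, 0, 0.135],
  [0.34, 0.79, 0, 0, 0, 0.135],
  [0.34, 0.79, 0, 0, 0, 0.135],
])

```text
clock: 1.43
tcp_pos: [0.4727, -0.0867, 0.312]
ee_rot: [-2.663, 1.57, 1.777]
contact_force: [-0.2, 0.2, -0.4]
finger_gap: 0.0101
```

Request:
carry_out([
  [0.35, 0.74, 0, 0, 0, 0],
  [0.35, 0.74, 0, 0, 0, 0],
  [0.35, 0.74, 0, 0, 0, 0],
  [0.35, 0.74, 0, 0, 0, 0],
  [0.35, 0.74, 0, 0, 0, 0],
  [0.35, 0.74, 0, 0, 0, 0],
  [0.35, 0.74, 0, 0, 0, 0],
  [0.35, 0.74, 0, 0, 0, 0],
])

```text
clock: 2.1
tcp_pos: [0.5769, 0.1326, 0.3108]
ee_rot: [-1.532, 1.568, 2.904]
contact_force: [0.0, -1.0, 0.0]
finger_gap: 0.01
```

Request:
carry_out([
  [0, 0, -0.13, 0, 0, 0],
  [0, 0, -0.26, 0, 0, 0],
  [0, 0, -0.39, 0, 0, 0],
  [0, 0, -0.52, 0, 0, 0],
  [0, 0, -0.65, 0, 0, 0],
  [0, 0, -0.75, 0, 0, 0],
  [0, 0, -0.82, 0, 0, 0],
  [0, 0, -0.82, 0, 0, 0],
])

```text
clock: 2.77
tcp_pos: [0.5738, 0.1269, 0.061]
ee_rot: [-0.905, 1.562, -2.759]
contact_force: [-0.9, -1.6, -0.2]
finger_gap: 0.01
```

Run:
```python
from h import *
o=readout.get_obs(); print(o["tcp_pos"],o["ee_rot"])
a=snapshot("top")["color"][165:265,180:340,::-1]; b=snapshot("side")["color"][150:300,200:400,::-1]
f=lambda i:cv2.resize(i,(400,300),interpolation=cv2.INTER_CUBIC)
cv2.imwrite("pics/p1.png",np.hstack([cv2.resize(a,(480,300),interpolation=cv2.INTER_CUBIC)[:,:400],f(b)]))
```

```text
[0.57381984 0.12685324 0.06101812] [-0.90473568  1.56172858 -2.758582  ]
```

View pics/p1.png

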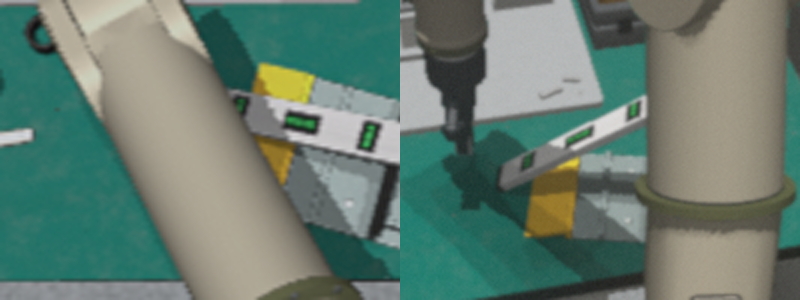

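The gripper is lowered outside the foot and clear of everything. The foot is at (505,185) and the fingertips at (462,150) in the combined picture.

Request:
carry_out([
  [0.013, -0.004, -0.08, 0, 0, 0],
  [0.013, -0.004, -0.13, 0, 0, 0],
  [0.013, -0.004, -0.17, 0, 0, 0],
  [0.013, -0.004, -0.17, 0, 0, 0],
])

```text
clock: 3.2
tcp_pos: [0.5805, 0.129, 0.0147]
ee_rot: [-0.687, 1.569, -2.538]
contact_force: [-0.0, -0.7, -0.1]
finger_gap: 0.0101
```

Request:
carry_out([
  [-0.005, -0.018, 0, 0, 0, 0],
  [-0.01, -0.035, 0, 0, 0, 0],
  [-0.015, -0.053, 0, 0, 0, 0],
  [-0.02, -0.07, 0, 0, 0, 0],
  [-0.025, -0.088, 0, 0, 0, 0],
  [-0.03, -0.106, 0, 0, 0, 0],
  [-0.035, -0.123, 0, 0, 0, 0],
  [-0.04, -0.141, 0, 0, 0, 0],
  [-0.045, -0.158, 0, 0, 0, 0],
  [-0.05, -0.176, 0, 0, 0, 0],
])

```text
clock: 4.03
tcp_pos: [0.5661, 0.0787, 0.0158]
ee_rot: [2.804, 1.568, 0.954]
contact_force: [1.6, 4.5, 1.2]
finger_gap: 0.0103
```

```bash
cat >> h.py <<'E'
ex=np.array([.961,-.277]);ey=np.array([.277,.961]);O=np.array([.517,-.024])
def st():
    o=readout.get_obs(); r=o["tcp_pos"][:2]-O
    print("stand x,y,z mm",(1000*r@ex).round(1),(1000*r@ey).round(1),(1000*o["tcp_pos"][2]).round(1),"F stand",(o["contact_force"][:2]@ex).round(1),(o["contact_force"][:2]@ey).round(1),o["contact_force"][2].round(1),"t",o["clock"])
def pic(n,box=(140,290,200,400)):
    b=snapshot("side")["color"][box[0]:box[1],box[2]:box[3],::-1]
    cv2.imwrite(n,cv2.resize(b,None,fx=3.5,fy=3.5,interpolation=cv2.INTER_CUBIC))
E
python3 -c "
from h import *
st(); pic('pics/p2.png')"
```

```text
stand x,y,z mm 18.8 112.3 15.8 F stand 0.3 4.8 1.2 t 4.0333
```

View pics/p2.png

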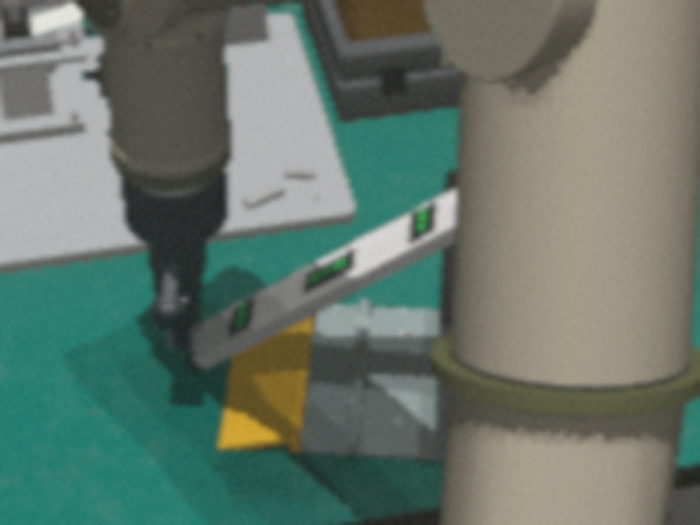

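The fingertips at (185,340) touch the foot at (200,360), pushing with about 5 N, but the tips ride a bit high. I'll back off, lower them and push on.

Request:
carry_out([
  [0.009, 0.032, 0, 0, 0, 0],
  [0.01, 0.034, -0.03, 0, 0, 0],
  [0.01, 0.034, -0.03, 0, 0, 0],
  [0.01, 0.034, -0.03, 0, 0, 0],
  [0.005, 0.016, -0.03, 0, 0, 0],
  [0, 0, -0.03, 0, 0, 0],
  [-0.005, -0.018, -0.03, 0, 0, 0],
  [-0.01, -0.035, -0.03, 0, 0, 0],
  [-0.013, -0.045, -0.03, 0, 0, 0],
  [-0.013, -0.045, -0.03, 0, 0, 0],
])

```text
clock: 4.92
tcp_pos: [0.5618, 0.0627, 0.0064]
ee_rot: [0.715, 1.571, -1.137]
contact_force: [1.2, 1.0, -0.6]
finger_gap: 0.0108
```

```bash
python3 -c "
from h import *
st()"
```

```text
stand x,y,z mm 19.0 95.7 6.4 F stand 0.9 1.3 -0.6 t 4.9167
```

Request:
carry_out([
  [-0.005, -0.016, 0.004, 0, 0, 0],
  [-0.009, -0.032, 0.008, 0, 0, 0],
  [-0.014, -0.048, 0.012, 0, 0, 0],
  [-0.018, -0.064, 0.015, 0, 0, 0],
  [-0.023, -0.08, 0.019, 0, 0, 0],
  [-0.028, -0.096, 0.023, 0, 0, 0],
  [-0.032, -0.112, 0.028, 0, 0, 0],
  [-0.037, -0.128, 0.033, 0, 0, 0],
  [-0.042, -0.144, 0.037, 0, 0, 0],
  [-0.042, -0.144, 0.037, 0, 0, 0],
])

```text
clock: 5.75
tcp_pos: [0.55, 0.0208, 0.0185]
ee_rot: [2.327, 1.568, 0.477]
contact_force: [0.8, 5.1, 3.6]
finger_gap: 0.0102
```

```bash
python3 -c "
from h import *
st(); pic('pics/p3.png')"
```

```text
stand x,y,z mm 19.3 52.2 18.5 F stand -0.6 5.2 3.6 t 5.75
```

View pics/p3.png

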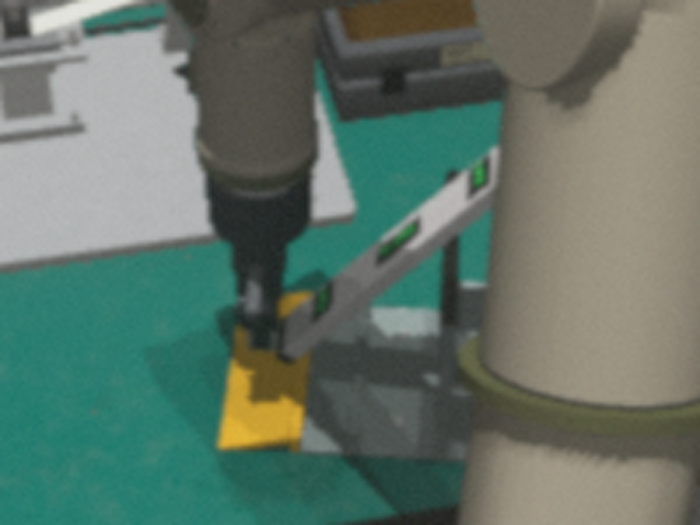

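The foot at (290,355) is partway up the ramp, near the strip, and the bar is steeper. I'll continue over the strip.

Request:
carry_out([
  [-0.004, -0.013, 0.004, 0, 0, 0],
  [-0.007, -0.026, 0.007, 0, 0, 0],
  [-0.011, -0.038, 0.01, 0, 0, 0],
  [-0.015, -0.051, 0.01, 0, 0, 0],
  [-0.018, -0.064, 0.01, 0, 0, 0],
  [-0.022, -0.077, 0.01, 0, 0, 0],
  [-0.026, -0.09, 0.01, 0, 0, 0],
  [-0.028, -0.098, 0.01, 0, 0, 0],
  [-0.028, -0.098, 0.01, 0, 0, 0],
])

```text
clock: 6.55
tcp_pos: [0.5404, -0.0106, 0.0202]
ee_rot: [-0.281, 1.569, -2.133]
contact_force: [-0.1, -0.0, 0.7]
finger_gap: 0.0099
```

```bash
python3 -c "
from h import *
st(); pic('pics/p4.png')"
```

```text
stand x,y,z mm 18.8 19.3 20.2 F stand -0.1 -0.1 0.7 t 6.55
```

View pics/p4.png

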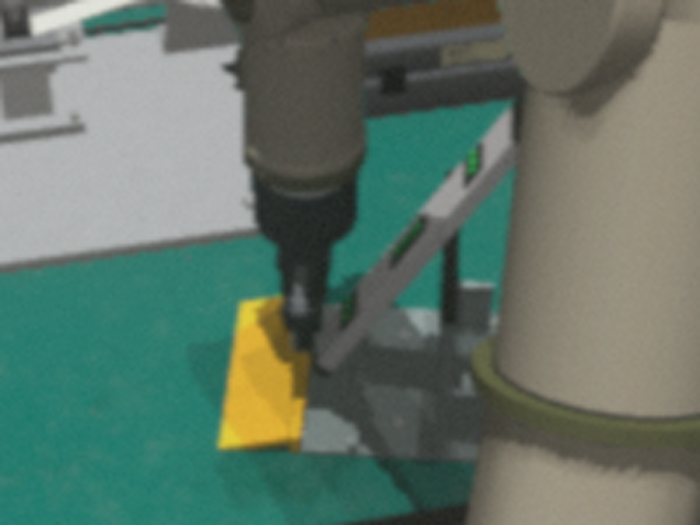

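The force is zero and the foot (325,360) appears to have dropped behind the strip. I'll retreat outward, then up.

Request:
carry_out([
  [0.01, 0.035, 0.01, 0, 0, 0],
  [0.03, 0.1, 0.02, 0, 0, 0],
  [0.06, 0.2, 0.06, 0, 0, 0],
  [0.09, 0.31, 0.2, 0, 0, 0],
  [0.09, 0.4, 0.33, 0, 0, 0],
  [0.0, 0.5, 0.46, 0, 0, 0],
  [-0.1, 0.6, 0.6, 0, 0, 0],
  [-0.1, 0.7, 0.73, 0, 0, 0],
  [-0.1, 0.8, 0.85, 0, 0, 0],
  [-0.1, 0.8, 0.85, 0, 0, 0],
])

```text
clock: 7.43
tcp_pos: [0.5115, 0.2235, 0.2652]
ee_rot: [1.769, 1.57, -0.08]
contact_force: [1.6, 0.4, -0.8]
finger_gap: 0.0103
```

Run:
```python
from h import *
st(); pic('pics/p5.png',(100,290,180,400)); s=snapshot("top"); W=pts(s); c=s["color"]
cv2.imwrite('pics/p6.png',cv2.resize(c[150:270,140:400,::-1],None,fx=3,fy=3,interpolation=cv2.INTER_CUBIC))
R=(W[...,:2]-O); X=R@ex; Y=R@ey; Z=W[...,2]
# bar outer face: points above the foot/backrest envelope
m=(abs(X)<.09)&(Y>-.2)&(Y<.03)&(Z>.03)&(Z<.3)&(Z>(.02-Y)*1.1)
P=np.stack([X,Y,Z],-1)[m]; print(len(P),P.min(0),P.max(0))
d=np.linalg.svd(P-P.mean(0),full_matrices=False)[2][0]; d*=np.sign(d[2]); print("axis",d,"tilt",np.arccos(d[2]),"mean",P.mean(0))
```

```text
stand x,y,z mm -73.9 236.3 265.2 F stand 1.4 0.8 -0.8 t 7.4333
882 [-0.07504289 -0.13797541  0.03038121] [0.0759292  0.00373604 0.26063209]
axis [ 0.00644524 -0.50269513  0.86443974] tilt 0.5267614452536762 mean [ 0.01059895 -0.07534809  0.1579028 ]
```

View pics/p5.png

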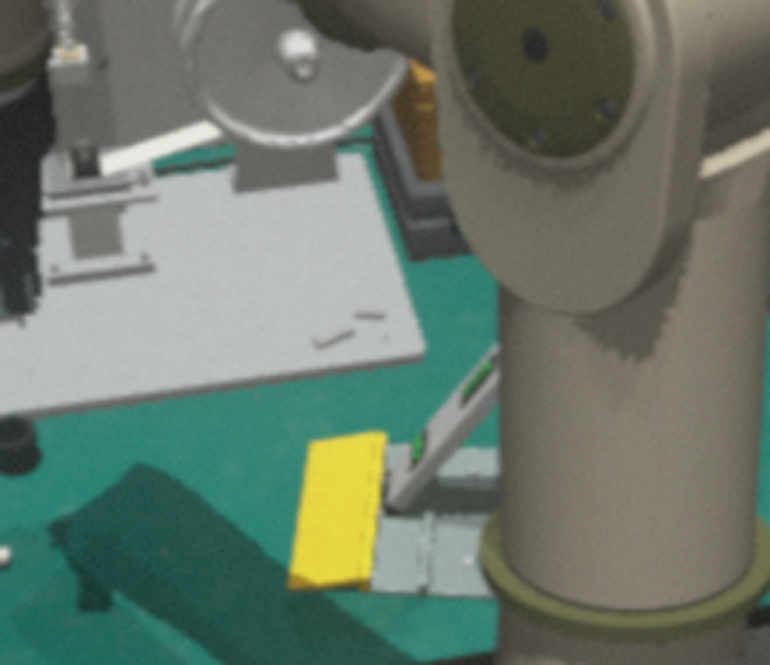

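View pics/p6.png

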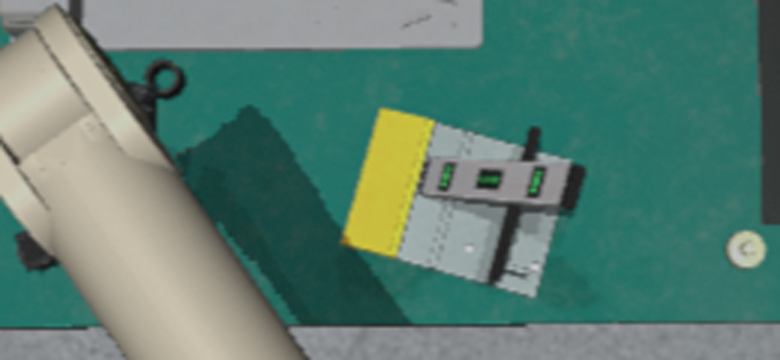

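Both views show the foot behind the strip (side view about (395,500)) and the level steep, but from above it looks slightly skewed. I'll measure its squareness.

Run:
```python
from h import *
s=snapshot("top"); W=pts(s); R=W[...,:2]-O; X=R@ex; Y=R@ey; Z=W[...,2]
P0=np.stack([X,Y,Z],-1)
# outer face plane predicted: foot outer edge ~(15,11mm), tilt ~.5
n0=np.array([0,np.cos(.52),np.sin(.52)])
h=P0@n0; m=(abs(X)<.09)&(Y<.03)&(Y>-.17)&(Z>.03)&(Z<.28)&(abs(h-np.median(h[(abs(X-.03)<.01)&(Y<-.03)&(Y>-.07)&(Z>.05)]))<.012)
for _ in range(3):
    P=P0[m]; c=P.mean(0); U=np.linalg.svd(P-c,full_matrices=False)[2]; n=U[2]*np.sign(U[2][2]); m&=abs((P0-c)@n)<.006
d=U[0]*np.sign(U[0][2]); x=np.cross(n,-d); x=np.cross(n,d)
print(len(P),"axis",d.round(3),"normal",n.round(3),"tilt",np.arccos(d[2]),"x-axis angle",np.arccos(abs(x[0])))
t=(P-c)@d; print("len",t.min(),t.max()); print("foot-ish",c+d*t.min(),"top",c+d*t.max(), "widths",np.ptp((P-c)@x))
for lo in (.03,.06,.09,.12,.16,.2,.23):
    q=P[(P[:,2]>lo)&(P[:,2]<lo+.03)]; print(lo,len(q),q[:,0].min().round(4),q[:,0].max().round(4),q[:,1].mean().round(4))
```

```text
656 axis [-0.002 -0.498  0.867] normal [0.002 0.867 0.498] tilt 0.521791194231186 x-axis angle 0.0029748126252924726
len -0.14512693795002085 0.11852073255118364
foot-ish [0.01558283 0.0024201  0.03008213] top [ 0.01512999 -0.12899003  0.25864562] widths 0.040607519567304864
0.03 57 -0.0036 0.0342 -0.0061
0.06 85 -0.004 0.0351 -0.023
0.09 73 -0.0042 0.0354 -0.0411
0.12 82 -0.0039 0.036 -0.0574
0.16 83 -0.004 0.0341 -0.0814
0.2 101 -0.0046 0.0357 -0.1039
0.23 111 -0.0045 0.036 -0.1214
```

```bash
python3 -c "
from h import *
st(); print(robot.job_done())"
```

```text
stand x,y,z mm -73.8 239.2 266.4 F stand 0.0 -1.0 -0.1 t 7.5833
the job is handed in; nothing more can be done
None
```

I pushed the level's foot in with nearly shut fingers, up the ramp and over the stop strip. It dropped into the pocket, and I drew the arm clear and handed the job in at about 7.6 s.

| Check from the last top-camera depth picture | Measured | Limit |
|---|---|---|
| Tilt from upright | 0.52 rad | 0.28 to 0.65 rad |
| Squareness to the stand | 0.003 rad | below 0.25 rad |
| Foot centre, y of the stand (extrapolated) | about 7 mm | -22 to +14 mm |
| Foot height (extrapolated) | about 7–8 mm | below 13 mm |
| Sideways offset, foot and top | about 15 mm | 70 mm (foot), 90 mm (top) |
| Top, y of the stand | about -130 mm | beyond -80 mm |

- **Robot clear:** the gripper was at 266 mm height, about 24 cm out from the stand's origin, with only sensor-noise forces of about 1 N.
- **Forces while pushing:** the readings I took were no more than about 6 N.
- **Skew check:** the level looked slightly skewed in the top picture. The depth fit showed it to be square, so I took the skew for perspective.
- **Not checked:** I did not measure the bystanders afterwards. The arm's path kept clear of them. I did not take a separate measurement of the level being at rest.

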